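# Swing out the long hook and hang up the brush pail

## Task

On the little wooden stand there are two swing hooks folded flat along the board. First swing the longer one fully out, square to the board; then take the small metal brush pail by its wooden grip and hang it by its arched handle over that hook, hanging free and upright. Leave the short hook folded, and do not push the glass jar about.

Things in the scene. Friction and masses are not known exactly. Their poses are not given: they have to be found in the camera images.
- pail_grip (a point): Centre of the light-wood grip (18 x 26 x 38 mm along x, y, z) topping the brush pail: open aluminium cup 62 mm across, 56 mm high, with a rigid steel arched handle standing up in the pail's y-z plane; 0.11 to 0.23 kg. 139 mm above the underside; stands upright on the table at the start. Fingers closing along y take the 26 mm with nothing beside them. Axes: the pail's, z up.
- pail_bar (a point): Centre of the crossbar of the pail's arched handle, 7 mm round along the pail's y, 21 mm straight below the grip's centre, 118 mm above the underside. The opening under it, through which the hook's arm passes along the pail's x from either side, is 36 mm wide at the top, 57 mm from 18 mm down, and ends at the cup's rim 62 mm below this point.
- long_pivot (a point): Pivot of the LONG hook: on its upright hinge axis at arm centre height, 145 mm above the table; does not turn with the arm. Axes of the stand: z up, +x into the board, -x straight out of its front, y along it. The arm, a 10 mm round steel bar, reaches 85 mm. Board 290 mm long, 18 mm thick, front face 12 mm behind the pivot, top 128 mm above the table. The short hook's pivot is 130 mm off along y.
- long_tip (a point): Upturned end of the LONG hook, 85 mm from the pivot and 10 mm above the arm's centre line; moves with the arm. A 10 mm round upright post ending in a 13 mm ball whose top is 13.5 mm above this point. Axes: y along the arm outward, z up, x the way the tip folds in. Can be pinched from above across the arm; the space behind the folded arm, above the board, is free.
- long_arm (a joint): Angle of the long hook in rad: 0 folded flat along the board (arm along the stand's +y), 1.571 fully out at its stop (arm along the stand's -x). Opens anticlockwise seen from above. Starts at 0 to 0.2. Hinge friction about 0.06 N m, under 1 N at the tip; it stays where it is left.
- short_arm (a joint): Angle of the SHORT hook, same make and sense, arm only 52 mm: 0 folded. To be left folded.
- jar: Bystander: square glass jar with a dark lid, 79 x 79 x 114 mm, standing loose on the table near the work. Origin at the centre of its underside.

How it is judged:
On the way:
1. the long hook is swung fully out (to within about 12 degrees of its stop) while the pail is still standing on the table (value of joint long_arm above 1.35 rad and height (world z) of pail_grip below 0.15 m), for 0.2 s.
At the end, for the whole second after the job is handed in: The long hook is out (within about 18 degrees of its stop) and the pail hangs at rest with the crossbar of its handle lying on the hook's arm, between the pivot and the upturned end (grip within 20 mm sideways of the arm), upright to about 14 degrees; the short hook is still folded (below 0.3 rad) (value of joint long_arm above 1.25 rad and x of pail_grip in the frame of long_tip between -0.02 and 0.02 m and y of pail_grip in the frame of long_tip between -0.078 and 0 m and z of pail_grip in the frame of long_tip between 0.008 and 0.03 m and angle between pail_grip's own z axis and vertical below 0.25 rad and linear speed of pail below 0.03 m/s and value of joint short_arm below 0.3 rad); the robot touches nothing.
It fails at once if the short hook is unfolded (beyond 0.4 rad) (value of joint short_arm above 0.4 rad).
It fails at once if the jar is pushed more than 40 mm or tipped (distance of jar from where it was at the start of the episode above 0.04 m or angle between jar's own z axis and vertical above 0.5 rad).
It also fails if it takes over 51 s, if anything falls off the work surface, if the arm or the gripper's body presses on something with over 40 N, if the wrist force passes 120 N, or if a joint passes its speed limit or range.

## Robot

A 7-joint arm with a two-finger parallel gripper is mounted at the origin on a cart in front of the work surface, level with it; the furniture and walls round the work are solid. World frame = base frame: x ahead of the robot, y to its left, z up, the work surface at z = 0. Lengths are in m, angles in rad, forces in N, time in s.
With the tool pointing down it reaches from about 0.35 to 0.9 m from the base axis. Payload 7.2 kg.
Tool frame: the origin (TCP) lies at the very end of the fingers, on their centre line; the grasp point (between the pads) lies 19 mm behind it (robot.tcp_to_grasp is the x of the grasp point in the tool frame, in m); x points along the fingers, z is the direction in which the jaws open and shut, and the axes are right-handed (so a half turn about x gives the same grasp; the last joint's range is limited). The gripper opens to 88 mm and grips with 3 to 60 N. Pads are 20 mm wide; open, the fingers measure 115 mm over their backs; the gripper's body (75 mm by 178 mm) begins 61 mm behind the grasp point.
Start: joints at [1.142, 0.411, -0.013, 1.596, 0.006, 1.134, -0.082], TCP at [0.221, -0.585, 0.223] pointing down, gripper open.
Joint ranges: [-2.95, 2.95], [-0.29, 1.99], [-1.47, 1.44], [0.14, 2.54], [-1.03, 4.17], [0.13, 1.85], [-2.86, 2.86]. Speed limits (rad/s): [2.39, 2.39, 3.01, 3.01, 3.14, 3.14, 3.14].

## Interface

Orientations are given as a unit quaternion [w, x, y, z].
In Python, from rig import robot gives the robot as it stands.
- The arm moves only by the tool step_arm, never from a script. Its argument "steps" is one flat list of numbers, 7 for each row, row after row: the shift along the tool's x, y, z in mm, then the turn, a rotation vector about the tool's x, y, z in rad, then the closure, from 0 (fully open) to 1 (shut). In form: [dx, dy, dz, rx, ry, rz, fingers, dx, dy, dz, rx, ry, rz, fingers, ...]. A call has 1 to 20 rows; each row is the pose to reach, as a shift and turn from the pose commanded when the call began, along the tool's axes at that moment; what a row does not reach only later rows make up. A row lasts 1/8 s, in which the tool goes at most 62.5 mm and 10.7 degrees, less where a joint would pass 70% of its speed; a pose out of reach is approached as far as the arm can. A call with a gripper value outside its range is refused whole. The fingers move at their own pace and stop on an object; "squeeze" is the grip in N (left out, the last holds). Time passes only in rows, so rows that repeat a pose let the fingers close. It gives the time, the measured TCP pose, the force and the opening at its end, in the units of the state.
- robot.read_state(): the state, without advancing time (a new reading comes with each control period).
- robot.get_image(name): name is "scene" or "side" or "wrist"; returns a dict with "color" (480x640x3 uint8, blue, green, red), "vfov" (degrees; the focal length in pixels is half the picture's height over the tangent of half this angle, whatever the lens; pixels are square), "cx", "cy" (the principal point, pixels), "k1" (the pictures are not rectified: a ray, as slopes to the right and down, at radius r is drawn at 1 + k1 r^2 times it, then the intrinsics apply), "origin" and "orientation" of the camera in the world. Camera axes: x right, y up, looking along -z (the intrinsics and any distortion apply to the point x, -y, -z); pixel columns grow to the right and rows downward; lengths in m; the calibration is good to about 2 mm. A picture is of the moment at which its call begins. There is no depth.
- robot.hand_in(): hands the job in, once; it reports no verdict.
Trained networks look in the newest picture that a camera, given by its name, has taken for a name from the list of things; names that differ only in an ending like _2 or _b are one class to them, and where a whole thing is asked for, a point or a joint stands for the part that bears it (a point fixed in the world has none). Each returns a list of dicts, best first, with "conf" (0 to 1); they miss things now and then, are a little off and sometimes report something else, mostly with a low value. They report only what shows in the picture. A call takes as long as a camera call.
- robot.search_frame(camera, thing): "location" ([x, y, z] in m, in the coordinates of the camera as it stood for that picture, good to about 4 mm: the middle of the surface that is visible of it).
- robot.cut_out(camera, thing): "mask" (480x640 bool, what is visible of it).
- robot.place_of(camera, thing): "location" ([x, y, z] in m, in the coordinates of the camera as it stood for that picture, good to about 4 mm: a listed point, or the origin of a listed thing).
The state is a dict: "time_s": time; "joint_pos": joint angles; "joint_vel": joint speeds; "tau": joint torques, N m; "position": TCP position; "tool_rot": TCP orientation; "wrist_force": force on the tool from outside, world axes, zero at the start; "moment": the same for the moment, N m; "gripper_width": finger opening in m.
Only numpy, scipy, OpenCV 4.12 (cv2) and the standard library are available. Lean on these libraries where they do the work, as an engineer would, in place of code of your own. Each camera call takes 0.05 s, during which the arm holds its last target. There are 200 camera calls.

## Working session

There is one attempt and no reset: what is moved stays moved. The work goes in short steps, Python scripts to look and compute and a tool call to move; the robot and the scene stay as the last step left them, time stands still between calls to the robot, and variables do not carry over. Pictures are saved under pics/ and viewed, about 8 in all and at most 12, crops included, and the job is handed in when it is done.

Besides the shell and the picture viewer there is one more tool, called after ">>>" in YAML: its name, and indented under it one key for each argument. step_arm: Moves the arm, as the interface text tells. Its arguments: {"type":"object","properties":{"steps":{"type":"array","items":{"type":"number"}},"squeeze":{"type":"number"}},"required":["steps"]}

```bash
ls; mkdir -p pics; cat > h.py <<'E'
import numpy as np, cv2
from scipy.spatial.transform import Rotation as R
from rig import robot
def rot(q): return R.from_quat([q[1],q[2],q[3],q[0]])
def world(im,p): return rot(im['orientation']).apply(p)+np.array(im['origin'])
def look(cam,things,fn=None):
    im=robot.get_image(cam)
    if fn: cv2.imwrite('pics/'+fn,im['color'])
    for t in things:
        r=robot.place_of(cam,t)
        for d in r[:2]: print(cam,t,round(d['conf'],2),np.round(world(im,d['location']),4))
    return im
E
python3 - <<'E'
from h import *
T=['pail_grip','pail_bar','long_pivot','long_tip','jar']
for c in ['scene','side']:
    im=look(c,T,c+'1.png'); print(im['origin'],im['orientation'],im['vfov'])
s=robot.read_state(); print(s)
E
```

```text
pics
scene pail_grip 0.81 [ 0.3986 -0.2388  0.1416]
scene pail_bar 0.75 [ 0.3922 -0.2408  0.1137]
scene long_pivot 0.83 [ 0.5809 -0.3842  0.1395]
scene long_tip 0.52 [ 0.5497 -0.3056  0.1466]
[-0.16042314 -0.81517127  0.48510288] [ 0.74980836  0.50594302 -0.22787493 -0.3603916 ] 43.80758301255199
side pail_grip 0.92 [ 0.3939 -0.2373  0.1395]
side pail_bar 0.97 [ 0.3985 -0.2402  0.1186]
side long_pivot 0.57 [ 0.5841 -0.3779  0.146 ]
side long_tip 0.74 [ 0.5435 -0.3006  0.1523]
side jar 0.57 [ 0.4516 -0.1202 -0.0033]
[ 0.35590474 -0.90678322  0.69453787] [ 0.90526227  0.41327602 -0.04097156 -0.08957954] 46.4591347543652
{'time_s': 0.6, 'joint_pos': array([ 1.14180967,  0.41107885, -0.0127027 ,  1.59622444,  0.00559244,
        1.13430709, -0.08222258]), 'joint_vel': array([ 0.00010323,  0.00060492, -0.00065705, -0.00138468,  0.00138344,
       -0.00100674,  0.00052444]), 'tau': array([-8.91430136e-04, -5.87424338e+01,  6.39989041e-01, -2.91272253e+01,
       -5.38720982e-02,  1.06389087e-02,  4.74018350e-05]), 'position': array([ 0.22061961, -0.58475408,  0.22265663]), 'tool_rot': array([ 0.58159891,  0.40218158,  0.58158525, -0.40218314]), 'wrist_force': array([-0.31042228, -0.39204908, -0.45099805]), 'moment': array([ 0.02488626,  0.02079498, -0.07357167]), 'gripper_width': 0.08776967471967408}
```

View pics/scene1.png

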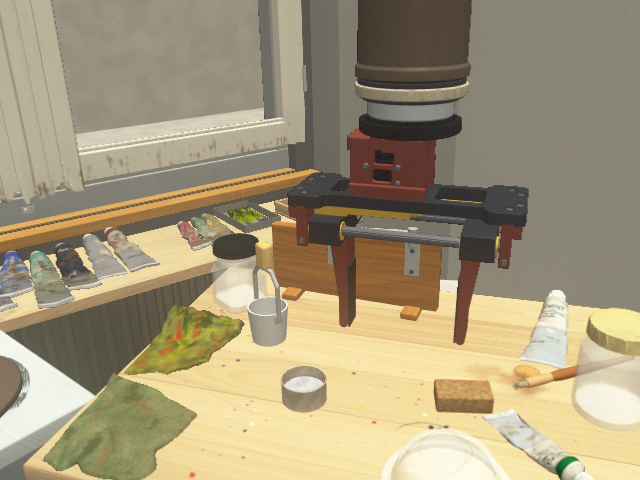

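View pics/side1.png

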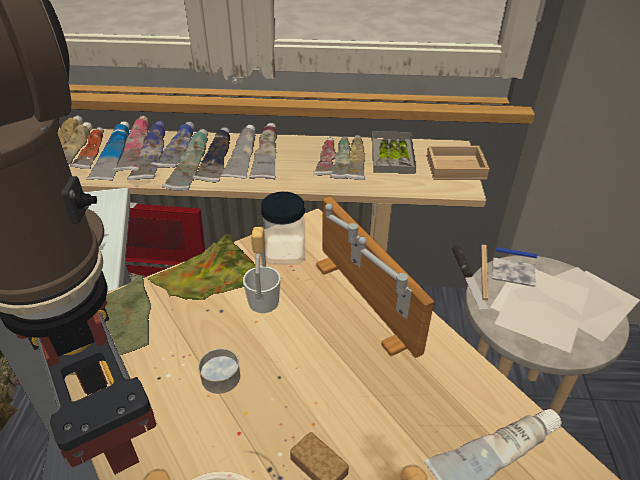

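```bash
cat >> h.py <<'E'
def ray(im,u,v):
    f=240/np.tan(np.radians(im['vfov'])/2)
    x,y=(u-im['cx'])/f,(v-im['cy'])/f
    a,b=x,y
    for _ in range(20):
        k=1+im['k1']*(a*a+b*b); a,b=x/k,y/k
    return rot(im['orientation']).apply([a,-b,-1])
def atz(im,u,v,z):
    d=ray(im,u,v); o=np.array(im['origin']); return o+d*(z-o[2])/d[2]
def proj(im,p):
    q=rot(im['orientation']).inv().apply(np.array(p)-im['origin'])
    f=240/np.tan(np.radians(im['vfov'])/2); a,b=q[0]/-q[2],-q[1]/-q[2]; k=1+im['k1']*(a*a+b*b)
    return np.round([im['cx']+f*a*k,im['cy']+f*b*k],1)
E
python3 - <<'E'
from h import *
im=robot.get_image('side'); c=im['color']
sc=robot.get_image('scene')['color']
a=cv2.resize(c[190:360,310:440],None,fx=3.5,fy=3.5,interpolation=cv2.INTER_CUBIC)
b=cv2.resize(sc[230:350,235:300],None,fx=5,fy=5,interpolation=cv2.INTER_CUBIC)
H=600; o=np.zeros((H,800,3),np.uint8); o[:min(H,a.shape[0]),:a.shape[1]]=a[:H]; o[:b.shape[0],a.shape[1]+5:a.shape[1]+5+b.shape[1]]=b[:H]
cv2.imwrite('pics/crop.png',o)
print(robot.read_state()['time_s'])
E
```

```text
0.7
```

View pics/crop.png

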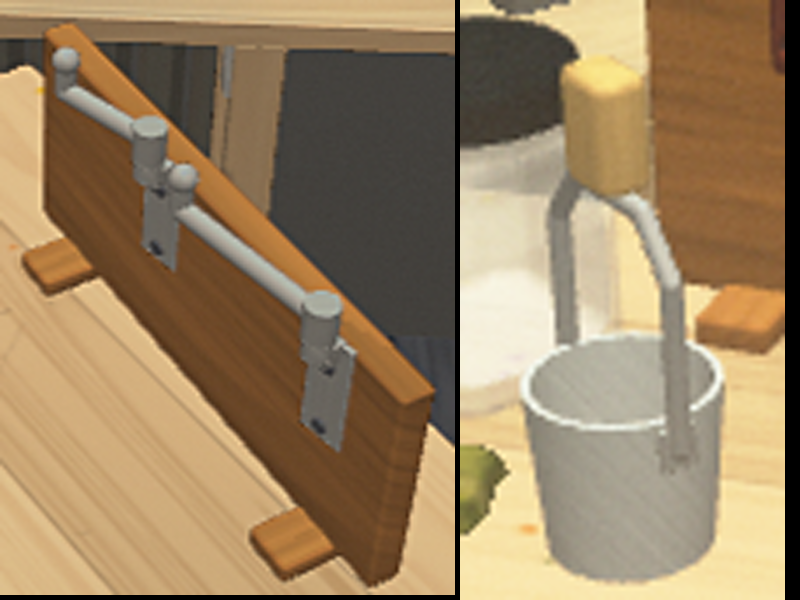

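```bash
python3 - <<'E'
from h import *
im=robot.get_image('side'); S=lambda u,v,z: atz(im,310+u/3.5,190+v/3.5,z)
l,r=S(45,30,.128),S(402,403,.128); print('board',l,r,np.linalg.norm(r-l),np.degrees(np.arctan2(*(l-r)[1::-1])))
for z in(.155,.165):
  a,b=S(322,298,z),S(150,125,z);print('piv',a,b,np.linalg.norm(a-b),np.degrees(np.arctan2(*(b-a)[1::-1])))
print('ball',S(183,178,.162), 'sball',S(67,59,.162))
print('arm root', S(300,300,.145), S(182,215,.145))
print('pivot proj',proj(im,[.583,-.381,.145]))
sc=robot.get_image('scene'); C=lambda u,v,z: atz(sc,235+(u-460)/5,230+v/5,z)
p,q=C(672,395,.056),C(567,345,.056);print('legs',p,q,np.linalg.norm(p-q),(p+q)/2,np.degrees(np.arctan2(*(q-p)[1::-1])))
print('legs top',C(672,290,.096),C(560,225,.096))
print('cup bottom rim front',C(635,578,0),'rim L R',C(522,390,.056),C(722,390,.056))
print('jar');
for cam in('side','scene'):
  i=im if cam=='side' else sc
  robot.get_image(cam)
  for t in('jar','long_tip','long_pivot'):
    d=robot.search_frame(cam,t) 
    for x in d[:2]: print(cam,t,x['conf'],world(i,x['location']))
E
```

```text
board [ 0.51956624 -0.14220906  0.128     ] [ 0.6067539  -0.41463911  0.128     ] 0.2860416332342716 107.74658708197468
piv [ 0.58292339 -0.37757639  0.155     ] [ 0.542627   -0.25727822  0.155     ] 0.12686784526840972 108.51935156653862
piv [ 0.57871574 -0.38738491  0.165     ] [ 0.53916622 -0.26931639  0.165     ] 0.12451642837690446 108.51935156653863
ball [ 0.5451318  -0.30306579  0.162     ] sball [ 0.51496837 -0.21189811  0.162     ]
arm root [ 0.57803243 -0.36714362  0.145     ] [ 0.54451336 -0.30729019  0.145     ]
pivot proj [402.1 282. ]
legs [ 0.3948379  -0.26513875  0.056     ] [ 0.39836015 -0.21774257  0.056     ] 0.04752687396167095 [ 0.39659903 -0.24144066  0.056     ] 85.74988178458379
legs top [ 0.38856258 -0.27373974  0.096     ] [ 0.39976787 -0.21691107  0.096     ]
cup bottom rim front [ 3.77899560e-01 -2.62012033e-01 -5.55111512e-17] rim L R [ 0.36994533 -0.22727033  0.056     ] [ 0.40608504 -0.27492651  0.056     ]
jar
side jar 0.76 [ 0.44597519 -0.151178    0.07577888]
side jar 0.44 [ 0.39592352 -0.25005251  0.04604753]
side long_tip 0.97 [ 0.56594943 -0.34829148  0.14621685]
side long_pivot 0.87 [ 0.57627598 -0.37162055  0.14735567]
scene jar 0.61 [ 0.42680395 -0.14503789  0.06706172]
scene long_tip 0.63 [ 0.57745519 -0.37359292  0.14527959]
scene long_pivot 0.91 [ 0.58997295 -0.377085    0.09990249]
scene long_pivot 0.4 [ 0.57568326 -0.37042192  0.15083252]
```

```bash
cat >> h.py <<'E'
def cmd(pts):
    "rows of (x,y,z,yaw of jaw axis deg or None) -> tool deltas from present measured pose"
    s=robot.read_state(); r=rot(s['tool_rot']); m=r.as_matrix()
    y0=np.degrees(np.arctan2(m[1,2],m[0,2])); print('t',s['time_s'],'pos',np.round(s['position'],4),'jaw yaw',round(y0,1),'down err',np.round(m[:,0],3), 'j7',s['joint_pos'][6],'w',s['gripper_width'],'F',np.round(s['wrist_force'],1))
    for x,y,z,w in pts:
        d=m.T@(np.array([x,y,z])-s['position'])*1000
        a=0 if w is None else -((w-y0+90)%180-90)
        # rotation to exact vertical tool with jaw yaw
        w2=np.radians(y0-a); X=np.array([0,0,-1.]); Z=np.array([np.cos(w2),np.sin(w2),0]); T=np.c_[X,np.cross(Z,X),Z]
        print(np.round(d,1),np.round(R.from_matrix(m.T@T).as_rotvec(),3))
E
python3 - <<'E'
from h import *
import numpy as np
P=np.array([.583,-.381]); pts=[(.5785,-.303,.223,26),(.5785,-.303,.143,26)]
for a in range(116,200,10):
    u=np.array([np.cos(np.radians(a)),np.sin(np.radians(a))]); n=np.array([u[1],-u[0]])
    p=P+.072*u+.019*n; pts.append((*p,.143,a-90))
cmd(pts)
E
```

```text
t 1.2 pos [ 0.2206 -0.5848  0.2227] jaw yaw -69.3 down err [ 0. -0. -1.] j7 -0.08221094231532733 w 0.08773296503638828 F [-0.8  1.   0. ]
[-3.000e-01  4.343e+02 -1.373e+02] [ 1.478  0.    -0.   ]
[  79.7  434.3 -137.3] [ 1.478  0.    -0.   ]
[  79.7  423.2 -136.2] [ 1.478  0.    -0.   ]
[  79.7  410.3 -137.2] [ 1.303  0.    -0.   ]
[  79.7  397.3 -136. ] [ 1.129  0.    -0.   ]
[  79.7  384.8 -132.5] [ 0.954  0.    -0.   ]
[  79.7  373.1 -126.9] [ 0.78  0.   -0.  ]
[  79.7  362.6 -119.3] [ 0.605  0.    -0.   ]
[  79.7  353.5 -110.1] [ 0.431  0.    -0.   ]
[ 79.7 346.1 -99.4] [ 0.256  0.    -0.   ]
[ 79.7 340.8 -87.6] [ 0.082  0.    -0.   ]
```

>>> step_arm:
  steps: [0, 60, -20, 0.18, 0, 0, 1, 0, 120, -40, 0.36, 0, 0, 1, 0, 180, -60, 0.54, 0, 0, 1, 0, 240, -80, 0.72, 0, 0, 1, 0, 300, -100, 0.9, 0, 0, 1, 0, 350, -115, 1.08, 0, 0, 1, 0, 400, -130, 1.26, 0, 0, 1, 0, 434, -137, 1.44, 0, 0, 1, 0, 434, -137, 1.478, 0, 0, 1, 0, 434, -137, 1.478, 0, 0, 1]

```text
time_s: 2.45
position: [0.5775, -0.3042, 0.2225]
tool_rot: [-0.159, -0.689, -0.159, 0.689]
wrist_force: [-0.4, -0.3, -0.0]
gripper_width: 0.0008
```

```bash
python3 - <<'E'
from h import *
im=look('wrist',['long_tip','long_pivot','pail_grip'],'w1.png'); print(im['origin'])
for c in('side','scene'): look(c,['long_tip','long_pivot'])
cmd([(.5785,-.303,.143,26)])
E
```

```text
wrist long_tip 0.6 [ 0.5395 -0.3002  0.1548]
wrist long_pivot 0.65 [ 0.584  -0.3747  0.1443]
[ 0.6152304  -0.37907806  0.38440388]
side long_tip 0.72 [ 0.5447 -0.2997  0.1515]
side long_pivot 0.79 [ 0.5801 -0.3792  0.1473]
scene long_tip 0.98 [ 0.5445 -0.3072  0.1497]
scene long_pivot 0.86 [ 0.5851 -0.3774  0.1422]
t 2.95 pos [ 0.5781 -0.3037  0.2227] jaw yaw -154.0 down err [ 0. -0. -1.] j7 -2.2268136415834223 w 0.00015691853590813398 F [ 0.6  0.5 -1.1]
[79.7 -0.4 -0.6] [-0. -0. -0.]
```

View pics/w1.png

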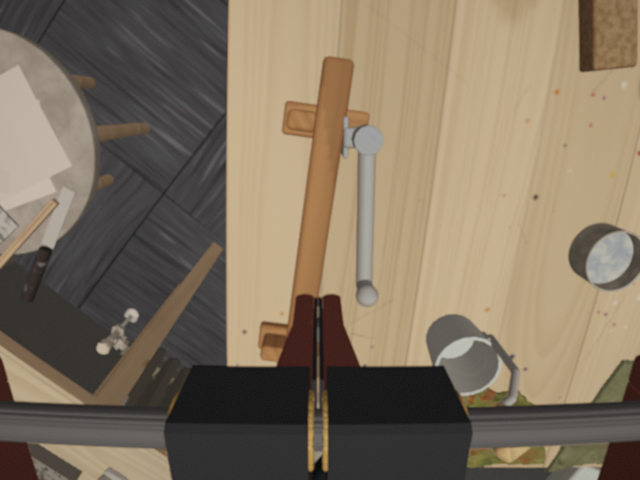

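>>> step_arm:
  steps: [30, 0, 0, 0, 0, 0, 1, 60, 0, 0, 0, 0, 0, 1, 79, 0, 0, 0, 0, 0, 1, 79, 0, 0, 0, 0, 0, 1]

```text
time_s: 3.45
position: [0.5776, -0.303, 0.1423]
tool_rot: [-0.158, -0.688, -0.16, 0.69]
wrist_force: [-0.2, -0.4, 0.6]
gripper_width: 0.0009
```

```bash
python3 - <<'E'
from h import *
P=np.array([.583,-.379]); pts=[]
for a in list(range(116,200,6))+[197.5]:
    u=np.array([np.cos(np.radians(a)),np.sin(np.radians(a))]); n=np.array([u[1],-u[0]])
    p=P+.070*u+.019*n; pts.append((*p,.143,a-90))
cmd(pts)
E
```

```text
t 3.45 pos [ 0.5776 -0.303   0.1423] jaw yaw -154.0 down err [-0.002  0.001 -1.   ] j7 -2.219749244276626 w 0.0008754548715667203 F [-0.2 -0.4  0.6]
[-0.7  0.7  9.4] [-0.     0.002  0.002]
[-0.7 -0.9 16.9] [-0.105  0.002  0.002]
[-0.7 -1.7 24.4] [-0.21   0.002  0.002]
[-0.7 -1.8 32. ] [-0.314  0.001  0.002]
[-0.7 -1.  39.5] [-0.419  0.001  0.002]
[-0.6  0.6 47. ] [-0.524  0.001  0.002]
[-0.6  2.9 54.2] [-0.628  0.001  0.003]
[-0.6  6.  61.2] [-0.733  0.001  0.003]
[-0.6  9.7 67.7] [-0.838  0.001  0.003]
[-0.6 14.2 73.9] [-0.943  0.001  0.003]
[-0.6 19.2 79.6] [-1.047e+00  1.000e-03  3.000e-03]
[-0.6 24.9 84.7] [-1.152  0.     0.003]
[-0.6 31.  89.1] [-1.257  0.     0.003]
[-0.6 37.6 92.9] [-1.361  0.     0.003]
[-0.6 41.6 94.9] [-1.423  0.     0.003]
```

>>> step_arm:
  steps: [0, 1, 9, 0, 0, 0, 1, 0, -1, 17, -0.105, 0, 0, 1, 0, -2, 24, -0.21, 0, 0, 1, 0, -2, 32, -0.314, 0, 0, 1, 0, -1, 39, -0.419, 0, 0, 1, 0, 1, 47, -0.524, 0, 0, 1, 0, 3, 54, -0.628, 0, 0, 1, 0, 6, 61, -0.733, 0, 0, 1, 0, 10, 68, -0.838, 0, 0, 1, 0, 14, 74, -0.943, 0, 0, 1, 0, 19, 80, -1.047, 0, 0, 1, 0, 25, 85, -1.152, 0, 0, 1, 0, 31, 89, -1.257, 0, 0, 1, 0, 38, 93, -1.361, 0, 0, 1, 0, 42, 95, -1.423, 0, 0, 1, 0, 42, 95, -1.423, 0, 0, 1]

```text
time_s: 5.45
position: [0.5119, -0.3836, 0.1452]
tool_rot: [0.571, 0.418, 0.569, -0.418]
wrist_force: [0.8, 0.9, -0.1]
gripper_width: 0.0005
```

```bash
python3 - <<'E'
from h import *
for c in ('side','scene','wrist'): look(c,['long_tip','long_pivot','pail_grip','pail_bar','jar'],c+'2.png')
P=np.array([.583,-.379])
cmd([(.513,-.38,.143,108)])
E
```

```text
side long_tip 0.68 [ 0.5019 -0.3998  0.1524]
side long_pivot 0.87 [ 0.5798 -0.3779  0.1453]
side long_pivot 0.38 [ 0.4483 -0.1216 -0.002 ]
side pail_grip 0.74 [ 0.3981 -0.2376  0.138 ]
side pail_grip 0.48 [ 0.401  -0.2391  0.1193]
side pail_bar 0.8 [ 0.4017 -0.2372  0.1185]
side jar 0.93 [ 0.4505 -0.12    0.0027]
side jar 0.22 [ 0.5008 -0.4016  0.1531]
scene long_tip 0.73 [ 0.504  -0.407   0.1472]
scene long_pivot 0.76 [ 0.5806 -0.3797  0.1392]
scene pail_grip 0.83 [ 0.3991 -0.2378  0.1441]
scene pail_bar 0.6 [ 0.3911 -0.2408  0.1138]
scene jar 0.81 [ 0.4564 -0.118   0.0011]
wrist long_tip 0.88 [ 0.4985 -0.4036  0.1545]
t 6.35 pos [ 0.5113 -0.3828  0.1436] jaw yaw -72.5 down err [-0. -0. -1.] j7 -0.7902195669365004 w 0.00041604436938877767 F [-0.4  0.  -0.3]
[ 0.6  2.4 -2.1] [-0.008  0.     0.   ]
```

View pics/wrist2.png

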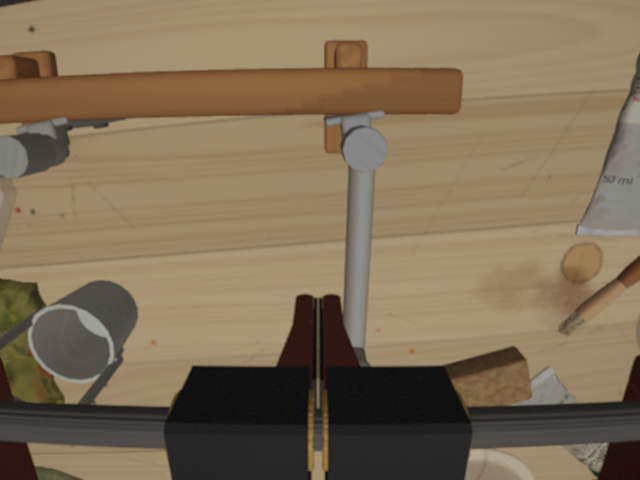

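>>> step_arm:
  steps: [0, 0, -20, 0, 0, 0, 1, -40, 0, -40, 0, 0, 0, 0.6, -90, -30, -80, 0, 0, 0, 0, -106, -70, -130, 0, 0, 0, 0, -106, -110, -172, 0, 0, 0, 0, -106, -110, -172, 0, 0, 0, 0, -106, -110, -172, 0, 0, 0, 0, -106, -110, -172, 0, 0, 0, 0]

```text
time_s: 7.35
position: [0.3558, -0.2524, 0.2496]
tool_rot: [0.571, 0.418, 0.57, -0.418]
wrist_force: [0.1, -0.1, -0.4]
gripper_width: 0.0673
```

```bash
python3 - <<'E'
from h import *
im=look('wrist',['long_tip','long_pivot','pail_grip','pail_bar','jar'],'w3.png')
print(proj(im,[.397,-.239,.158]))
cmd([(.397,-.239,.25,85),(.397,-.239,.127,85)])
E
```

```text
wrist long_tip 0.73 [ 0.4933 -0.4012  0.1537]
wrist pail_grip 0.97 [ 0.3978 -0.2414  0.1377]
wrist pail_bar 0.7 [ 0.3948 -0.2433  0.1214]
wrist jar 0.7 [ 0.3948 -0.2435  0.1197]
wrist jar 0.64 [ 0.4506 -0.115   0.0042]
[317.3 181.3]
t 7.65 pos [ 0.355  -0.2519  0.2493] jaw yaw -72.5 down err [-0.     0.001 -1.   ] j7 -0.7780755335806658 w 0.08697887474921448 F [1.2 0.8 0. ]
[-0.7 44.   0.3] [ 0.393 -0.001  0.   ]
[122.3  44.    0.4] [ 0.393 -0.001  0.   ]
```

View pics/w3.png

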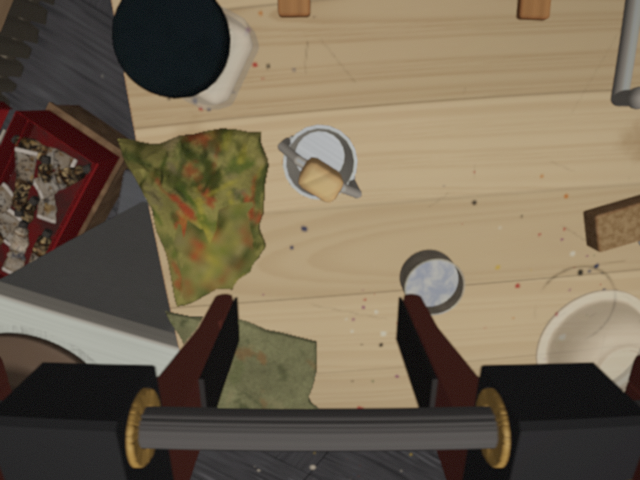

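```bash
python3 - <<'E'
from h import *
im=robot.get_image('wrist'); print(im['origin'])
c=im['color'][115:215,265:375]; cv2.imwrite('pics/w3c.png',cv2.resize(c,None,fx=6,fy=6,interpolation=cv2.INTER_CUBIC))
E
```

```text
[ 0.43591569 -0.22612653  0.41114454]
```

View pics/w3c.png

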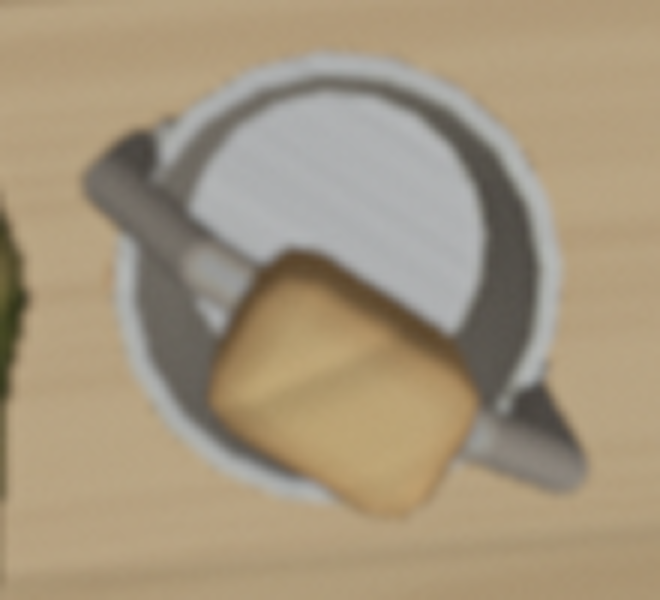

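```bash
python3 - <<'E'
from h import *
im=robot.get_image('wrist'); C=lambda u,v,z: atz(im,265+u/6,115+v/6,z)
for a,b,z in(((105,175),(565,470),.1),((215,395),(385,515),.158),((310,255),(470,360),.158)):
    p,q=C(*a,z),C(*b,z); print(p,q,(p+q)/2,np.linalg.norm(p-q),np.degrees(np.arctan2(*(p-q)[1::-1])))
print('top centre',C(345,385,.158))
cmd([(.397,-.239,.25,74),(.397,-.239,.127,74)])
E
```

```text
[ 0.40484777 -0.20961479  0.1       ] [ 0.38774675 -0.27324728  0.1       ] [ 0.39629726 -0.24143103  0.1       ] 0.06589035649274438 74.9573852010189
[ 0.39335916 -0.22903296  0.158     ] [ 0.38693557 -0.24876717  0.158     ] [ 0.39014736 -0.23890007  0.158     ] 0.020753360438591533 71.96964222623818
[ 0.40924883 -0.23385794  0.158     ] [ 0.40424087 -0.25194378  0.158     ] [ 0.40674485 -0.24290086  0.158     ] 0.01876638184262957 74.52262794361575
top centre [ 0.39816954 -0.24097244  0.158     ]
t 7.75 pos [ 0.3548 -0.2518  0.2494] jaw yaw -72.5 down err [-0.  0. -1.] j7 -0.7780143411214392 w 0.08803816955021479 F [-0.9  0.4  1.1]
[-0.6 44.1  0.5] [ 0.585 -0.     0.   ]
[122.4  44.1   0.5] [ 0.585 -0.     0.   ]
```

>>> step_arm:
  steps: [0, 20, 1, 0.18, 0, 0, 0, 0, 44, 2, 0.36, 0, 0, 0, 0, 44, 2, 0.54, 0, 0, 0, 0, 44, 2, 0.585, 0, 0, 0, 40, 44, 2, 0.585, 0, 0, 0, 80, 44, 2, 0.585, 0, 0, 0, 110, 44, 2, 0.585, 0, 0, 0, 122, 44, 2, 0.585, 0, 0, 0, 122, 44, 2, 0.585, 0, 0, 0.3, 122, 44, 2, 0.585, 0, 0, 0.6, 122, 44, 2, 0.585, 0, 0, 1, 122, 44, 2, 0.585, 0, 0, 1, 122, 44, 2, 0.585, 0, 0, 1, 122, 44, 2, 0.585, 0, 0, 1]
  squeeze: 25

```text
time_s: 9.5
position: [0.3973, -0.2405, 0.1278]
tool_rot: [0.426, 0.565, 0.425, -0.565]
wrist_force: [-0.4, 0.6, -0.1]
gripper_width: 0.0315
```

```bash
python3 - <<'E'
from h import *
for c in ('side','scene'): look(c,['pail_grip','pail_bar','long_tip','long_pivot'])
cmd([])
E
```

```text
side pail_grip 0.59 [ 0.4987 -0.4009  0.1523]
side pail_grip 0.55 [ 0.3984 -0.238   0.1185]
side pail_bar 0.95 [ 0.3985 -0.2371  0.1189]
side long_tip 0.8 [ 0.505  -0.3982  0.1531]
side long_pivot 0.79 [ 0.5827 -0.3788  0.1466]
scene pail_grip 0.91 [ 0.3937 -0.2386  0.1434]
scene pail_bar 0.96 [ 0.3911 -0.2364  0.1123]
scene long_tip 0.66 [ 0.5041 -0.4059  0.1465]
scene long_pivot 0.86 [ 0.5839 -0.3782  0.1397]
t 10.0 pos [ 0.3972 -0.2405  0.1276] jaw yaw -106.0 down err [-0. -0. -1.] j7 -1.4909451724800977 w 0.025737076628037106 F [-0.1 -0.9  0.1]
```

```bash
python3 - <<'E'
from h import *
cmd([(.397,-.2405,.195,74),(.435,-.425,.195,107.3)])
E
```

```text
t 10.0 pos [ 0.3972 -0.2405  0.1276] jaw yaw -106.0 down err [-0. -0. -1.] j7 -1.4909451724800977 w 0.025737076628037106 F [-0.1 -0.9  0.1]
[-67.4  -0.2   0. ] [0. 0. 0.]
[-67.3  87.2 166.9] [-0.581  0.     0.   ]
```

>>> step_arm:
  steps: [-20, 0, 0, 0, 0, 0, 1, -45, 0, 0, 0, 0, 0, 1, -67, 0, 0, 0, 0, 0, 1, -67, 8, 16, 0, 0, 0, 1, -67, 18, 34, -0.1, 0, 0, 1, -67, 30, 57, -0.2, 0, 0, 1, -67, 42, 80, -0.3, 0, 0, 1, -67, 54, 103, -0.4, 0, 0, 1, -67, 66, 126, -0.5, 0, 0, 1, -67, 76, 146, -0.581, 0, 0, 1, -67, 83, 159, -0.581, 0, 0, 1, -67, 87, 167, -0.581, 0, 0, 1, -67, 87, 167, -0.581, 0, 0, 1, -67, 87, 167, -0.581, 0, 0, 1]

```text
time_s: 11.75
position: [0.435, -0.4242, 0.1946]
tool_rot: [0.569, 0.419, 0.57, -0.419]
wrist_force: [-0.0, 0.0, -1.4]
gripper_width: 0.0258
```

```bash
python3 - <<'E'
from h import *
ims=[]
for c in ('side','scene','wrist'): ims.append(look(c,['pail_grip','pail_bar','long_tip','long_pivot','jar'])['color'])
o=np.hstack([ims[0][150:480,120:460],ims[2][0:330,150:590]]); print(o.shape); cv2.imwrite('pics/ins.png',o)
cmd([(.542,-.391,.195,107.3),(.542,-.391,.164,107.3)])
E
```

```text
side pail_grip 0.98 [ 0.432  -0.4198  0.2091]
side pail_bar 0.91 [ 0.4413 -0.4228  0.1852]
side pail_bar 0.28 [ 0.5009 -0.4008  0.1524]
side long_tip 0.71 [ 0.5015 -0.3977  0.1542]
side long_pivot 0.64 [ 0.5811 -0.3788  0.1422]
side jar 0.68 [ 0.449  -0.1224 -0.0045]
scene pail_grip 0.88 [ 0.4376 -0.4221  0.2067]
scene pail_bar 0.96 [ 0.4284 -0.4239  0.1844]
scene long_tip 0.59 [ 0.501  -0.4063  0.1487]
scene long_pivot 0.98 [ 0.5845 -0.3816  0.142 ]
scene jar 0.76 [ 0.4543 -0.1169  0.002 ]
wrist pail_bar 0.82 [ 0.4349 -0.4283  0.1866]
wrist long_tip 0.58 [ 0.4953 -0.4013  0.1562]
(330, 780, 3)
t 12.65 pos [ 0.4348 -0.425   0.1946] jaw yaw -72.7 down err [-0. -0. -1.] j7 -0.6667491483116814 w 0.025735701114854913 F [-0.6  0.4 -1.7]
[ -0.4 112.5  -0.6] [-0.  0.  0.]
[ 30.6 112.5  -0.6] [-0.  0.  0.]
```

View pics/ins.png

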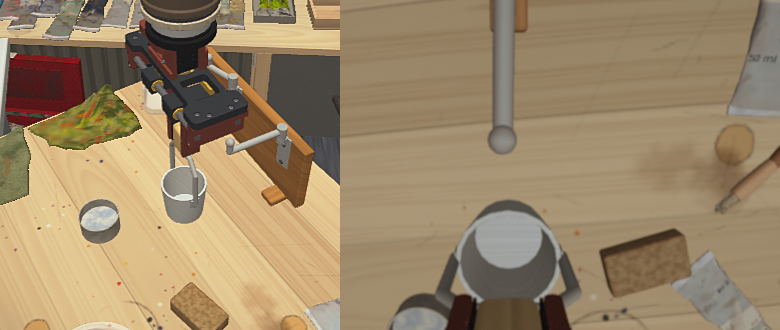

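>>> step_arm:
  steps: [0, 10, -2, 0, 0, 0, 1, 0, 25, -3, 0, 0, 0, 1, 0, 45, -3, 0, 0, 0, 1, 0, 65, -3, 0, 0, 0, 1, 0, 85, -3, 0, 0, 0, 1, 0, 100, -3, 0, 0, 0, 1, 0, 109, -3, 0, 0, 0, 1, 0, 112, -3, 0, 0, 0, 1, 0, 112, -3, 0, 0, 0, 1, 0, 112, -3, 0, 0, 0, 1]

```text
time_s: 13.9
position: [0.5402, -0.3895, 0.1948]
tool_rot: [0.569, 0.419, 0.569, -0.42]
wrist_force: [-0.1, -0.1, -1.0]
gripper_width: 0.026
```

```bash
python3 - <<'E'
from h import *
for c in ('side','scene'): 
    im=look(c,['pail_grip','pail_bar','long_tip','long_pivot'],c+'4.png')
cmd([(.542,-.391,.163,107.3)])
E
python3 -c "
import cv2,numpy as np
a=cv2.imread('pics/side4.png')[150:420,250:500];b=cv2.imread('pics/scene4.png')[170:440,230:480]
cv2.imwrite('pics/c4.png',cv2.resize(np.hstack([a,b]),None,fx=1.6,fy=1.6))"
```

```text
side pail_grip 0.87 [ 0.5409 -0.3877  0.2058]
side pail_bar 0.83 [ 0.5427 -0.3888  0.1869]
side long_tip 0.95 [ 0.5005 -0.4024  0.1536]
side long_pivot 0.72 [ 0.5786 -0.3792  0.1414]
scene pail_grip 0.69 [ 0.5401 -0.3861  0.2077]
scene pail_bar 0.87 [ 0.5365 -0.3877  0.181 ]
scene long_tip 0.71 [ 0.5036 -0.4043  0.1454]
scene long_pivot 0.83 [ 0.585  -0.3776  0.1398]
t 14.4 pos [ 0.5408 -0.3889  0.1946] jaw yaw -72.7 down err [ 0. -0. -1.] j7 -0.8217994882482779 w 0.025995460615838368 F [ 0.1 -0.6 -0.9]
[31.6  0.5  2.4] [-0.  0. -0.]
```

View pics/c4.png

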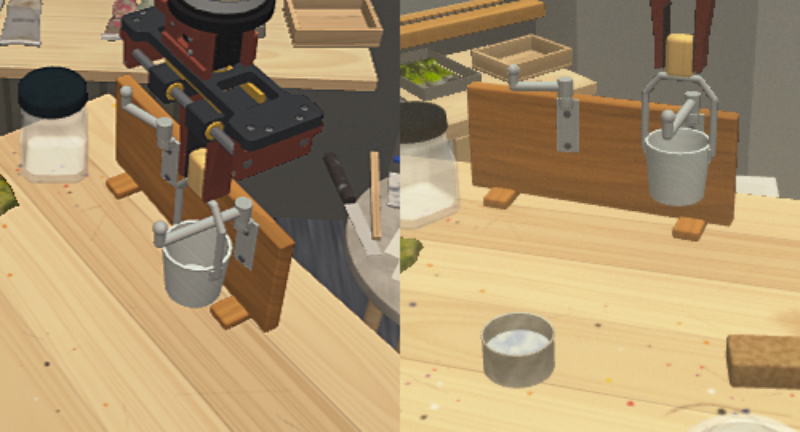

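>>> step_arm:
  steps: [8, 0, 1, 0, 0, 0, 1, 16, 0, 1, 0, 0, 0, 1, 23, 0, 1, 0, 0, 0, 1, 28, 0, 1, 0, 0, 0, 1, 31, 0, 1, 0, 0, 0, 1, 31, 0, 1, 0, 0, 0, 1, 31, 0, 1, 0, 0, 0, 1]

```text
time_s: 15.28
position: [0.5413, -0.3899, 0.1639]
tool_rot: [0.57, 0.419, 0.569, -0.419]
wrist_force: [0.6, 0.2, -1.1]
gripper_width: 0.0258
```

Still carrying the weight; lower slightly until the force changes.

>>> step_arm:
  steps: [1, 0, 0, 0, 0, 0, 1, 2, 0, 0, 0, 0, 0, 1, 2, 0, 0, 0, 0, 0, 1, 2, 0, 0, 0, 0, 0, 1]

```text
time_s: 15.78
position: [0.5414, -0.39, 0.1624]
tool_rot: [0.57, 0.419, 0.569, -0.419]
wrist_force: [-0.8, 1.0, 5.0]
gripper_width: 0.0261
```

```bash
python3 - <<'E'
from h import *
for c in ('side','scene'): look(c,['pail_grip','pail_bar','long_tip'],c+'5.png')
cmd([])
E
```

```text
side pail_grip 0.56 [ 0.5383 -0.3867  0.1758]
side pail_bar 0.58 [ 0.5457 -0.3867  0.1547]
side long_tip 0.86 [ 0.5019 -0.3997  0.1558]
scene pail_grip 0.82 [ 0.5424 -0.3895  0.1779]
scene pail_grip 0.3 [ 0.4532 -0.1195  0.0016]
scene pail_bar 0.84 [ 0.5366 -0.3893  0.1487]
scene long_tip 0.73 [ 0.5016 -0.4045  0.1464]
t 16.175 pos [ 0.5414 -0.39    0.1624] jaw yaw -72.7 down err [ 0.001 -0.001 -1.   ] j7 -0.8283217021853362 w 0.025986058174074362 F [-1.7  0.7  6. ]
```

>>> step_arm:
  steps: [-1, 0, 0, 0, 0, 0, 1, -1, 0, 0, 0, 0, 0, 0.65, -1, 0, 0, 0, 0, 0, 0.6, -1, 0, 0, 0, 0, 0, 0.5, -1, 0, 0, 0, 0, 0, 0.4, -1, 0, 0, 0, 0, 0, 0.4, -1, 0, 0, 0, 0, 0, 0.4]

```text
time_s: 17.05
position: [0.5412, -0.3898, 0.1627]
tool_rot: [0.569, 0.419, 0.569, -0.419]
wrist_force: [-0.2, -0.2, -0.6]
gripper_width: 0.0525
```

>>> step_arm:
  steps: [-10, 0, 0, 0, 0, 0, 0.4, -25, 0, 0, 0, 0, 0, 0.4, -45, 0, 0, 0, 0, 0, 0.4, -80, 0, 0, 0, 0, 0, 0.4, -120, 0, 0, 0, 0, 0, 0.4, -120, 0, 0, 0, 0, 0, 0.4]

```text
time_s: 17.8
position: [0.5428, -0.3906, 0.288]
tool_rot: [0.572, 0.419, 0.567, -0.419]
wrist_force: [0.7, 0.2, -1.1]
gripper_width: 0.0526
```

```bash
python3 - <<'E'
from h import *
for c in ('side','scene'): look(c,['pail_grip','pail_bar','long_tip','long_pivot','jar'],c+'6.png')
cmd([])
a=cv2.imread('pics/side6.png')[150:420,250:500];b=cv2.imread('pics/scene6.png')[170:440,230:480]
cv2.imwrite('pics/c6.png',cv2.resize(np.hstack([a,b]),None,fx=1.6,fy=1.6))
E
```

```text
side pail_grip 0.8 [ 0.5419 -0.3867  0.1711]
side pail_bar 0.69 [ 0.5442 -0.3856  0.1567]
side long_tip 0.63 [ 0.5012 -0.3992  0.1525]
side long_pivot 0.71 [ 0.5801 -0.3784  0.1441]
side jar 0.92 [ 0.4476 -0.1201 -0.0016]
scene pail_grip 0.59 [ 0.5416 -0.3873  0.1779]
scene pail_bar 0.61 [ 0.537  -0.389   0.1505]
scene long_tip 0.81 [ 0.5002 -0.4058  0.1455]
scene long_pivot 0.56 [ 0.5835 -0.3812  0.1413]
scene jar 0.93 [ 0.4524 -0.12    0.0015]
t 18.4 pos [ 0.5411 -0.3898  0.2823] jaw yaw -72.7 down err [-0.  0. -1.] j7 -0.8039378811391077 w 0.05273532256769022 F [ 0.5  0.4 -0.4]
```

View pics/c6.png

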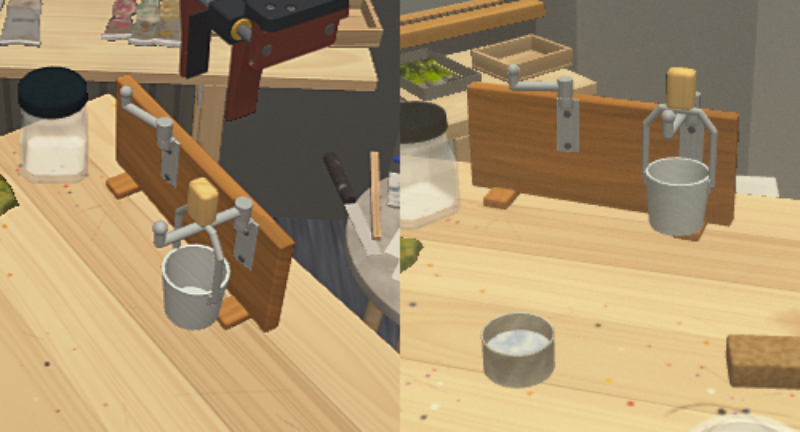

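>>> step_arm:
  steps: [0, 0, 0, 0, 0, 0, 0.4, 0, 0, 0, 0, 0, 0, 0.4, 0, 0, 0, 0, 0, 0, 0.4, 0, 0, 0, 0, 0, 0, 0.4, 0, 0, 0, 0, 0, 0, 0.4, 0, 0, 0, 0, 0, 0, 0.4, 0, 0, 0, 0, 0, 0, 0.4, 0, 0, 0, 0, 0, 0, 0.4, 0, 0, 0, 0, 0, 0, 0.4, 0, 0, 0, 0, 0, 0, 0.4, 0, 0, 0, 0, 0, 0, 0.4, 0, 0, 0, 0, 0, 0, 0.4, 0, 0, 0, 0, 0, 0, 0.4, 0, 0, 0, 0, 0, 0, 0.4, 0, 0, 0, 0, 0, 0, 0.4, 0, 0, 0, 0, 0, 0, 0.4]

```text
time_s: 20.4
position: [0.5412, -0.3898, 0.2826]
tool_rot: [0.569, 0.419, 0.569, -0.419]
wrist_force: [-0.5, -0.4, -0.4]
gripper_width: 0.0527
```

```bash
python3 - <<'E'
from h import *
p=None
for i in range(5):
    c=robot.get_image('side')['color'].astype(int)[220:370,330:420]
    if p is not None: print(abs(c-p).mean(),(abs(c-p).max(2)>40).sum())
    p=c
look('side',['pail_grip','pail_bar']); print(robot.hand_in())
E
```

```text
0.7942222222222223 0
0.7960493827160494 0
0.7877037037037037 0
0.777753086419753 0
side pail_grip 0.75 [ 0.5416 -0.3889  0.1754]
side pail_bar 0.71 [ 0.544  -0.3892  0.1541]
the job is handed in; nothing more can be done
None
```

The job is handed in, at about 21 s of the 51 s allowed. It reports no verdict, so the result rests on my own checks.

**What I did:** I swung the long hook out with closed fingers from behind while the pail stood on the table. I then took the pail by its grip, turned it to line up with the hook, passed the hook's arm under the crossbar and lowered the pail onto it. Lastly I opened the fingers and lifted clear by 12 cm.

**Last checks:**
- **Hook angle:** the long hook sits at about 197°, against about 198° for its stop. That is my estimate from the pictures, well inside the 18° allowed.
- **Pail on the hook:** the grip is at a height of about 0.175 m (0.1745 m expected). It is within about 4 mm sideways of the arm and roughly 40 mm from the pivot.
- **At rest:** five successive side pictures showed no change beyond image noise. The pail looks upright, though I did not measure its tilt as a number.
- **Short hook:** still folded in the last picture.
- **Jar:** within about 5 mm of where it was first found, which is within the measuring error.

**Disagreements:** the two fixed cameras differed by up to 8 mm on some points, such as the tip's height. None of these matters at the tolerances given.

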